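# Make up two watchmaker's service kits

### The job

Make up two service kits from the stock along the front of the green work board. The blue board gets the black-dialled watch head on its rubber pad and the amber oil bottle in its white ring; the red board gets the brass movement on its rubber pad and the white grease tube in its white ring. Put the watch head and the movement right way up in the middle of their pads, stand the bottle and the tube upright inside the rings, and leave the gold watch head and the jar where they are.

Things in the scene. Friction and masses are not known exactly. Their poses are not given: they have to be found in the camera images.
- chrono_case: Round watch head with a black dial and grey metal bezel, lying dial up on the green work board (252 mm by 520 mm, fixed, its top 25 mm above the bench top, that is at z = 0.025; all stock starts on it): 37 mm across, 10 mm high (the graspable body is 36 mm across and 8 mm high, vertical rim). Origin: centre of the underside, z up. Any direction of grasp across the rim serves.
- oil_bottle: Amber oil bottle with a white cap, standing: 31 mm in diameter, 60 mm high, the barrel can be gripped up to 50 mm. Origin: centre of the underside, z up. (A lamp shade hangs over the left of the bench, beyond y = 0.20 m, x 0.46 to 0.76 m, its lower edge 0.22 m up: keep the arm clear of it.)
- brass_movement: Brass clock movement, two plates on pillars, spring on top: 32 mm (x) by 28 mm (y), 14 mm high; lower plate 0 to 2 mm, upper plate 8 to 10 mm high. Origin: centre of the underside, z up. Grasp across the plate edges.
- grease_tube: White squeeze tube standing on its orange cap: 88 mm high; cap 22 mm across and 12 mm high; body above it about 26 mm in x and 33 mm in y near the cap, tapering in x towards the flat crimped top while it stays about 32 mm wide in y. Grip it across y about 40 mm up. Origin: centre of the cap's underside, z up.
- gold_case: Small gold watch head with a pale dial, 34 mm by 25 mm, 10 mm high; stock that stays. Origin: centre of the underside.
- screw_jar: Low round white glass jar with a grey metal lid, 49 mm in diameter, 32 mm high; stock that stays. Origin: centre of the underside.
- blue_board_pad (a point): Centre of the upper face of the black rubber pad (54 mm square, no rim, surface 10 mm above the green work board) on the blue kit board. x runs across the board, y along it, z up; the white ring's centre is 74 mm away at y = -0.074 m in this frame. The board (72 mm by 152 mm by 8 mm thick, top 8 mm above the work board) is fixed to the green work board.
- blue_board_ring (a point): Centre of the floor inside the white ring on the blue kit board: the ring is open at the top, inner diameter 50 mm, outer 58 mm, 10 mm tall, its floor is the kit board's top, 8 mm above the green work board. x runs across the board, y along it, z up. The board (72 mm by 152 mm by 8 mm thick, top 8 mm above the work board) is fixed to the green work board.
- red_board_pad (a point): Centre of the upper face of the black rubber pad (54 mm square, no rim, surface 10 mm above the green work board) on the red kit board. x runs across the board, y along it, z up; the white ring's centre is 74 mm away at y = +0.074 m in this frame. The board (72 mm by 152 mm by 8 mm thick, top 8 mm above the work board) is fixed to the green work board.
- red_board_ring (a point): Centre of the floor inside the white ring on the red kit board: the ring is open at the top, inner diameter 50 mm, outer 58 mm, 10 mm tall, its floor is the kit board's top, 8 mm above the green work board. x runs across the board, y along it, z up. The board (72 mm by 152 mm by 8 mm thick, top 8 mm above the work board) is fixed to the green work board.
Mind the look-alikes: they are no part of the job. Leave any purple look-alike of the chrono_case alone.

How it is judged:
By the outcome, as a careful person would: the job done as asked, in the order asked, and still so for the second after the job is handed in, with the robot touching nothing.
It also fails if it takes over 112 s, if anything falls off the work surface, if the arm or the gripper's body presses on something with over 40 N, if the wrist force passes 120 N, or if a joint passes its speed limit or range.

### The arm

A 6-joint arm with a two-finger parallel gripper is mounted at the origin on a cart in front of the work surface, level with it; the furniture and walls round the work are solid. World frame = base frame: x ahead of the robot, y to its left, z up, the work surface at z = 0. Lengths are in mm, angles in rad, forces in N, time in s.
With the tool pointing down it reaches from about 350 to 775 mm from the base axis. Payload 7.3 kg.
Tool frame: the origin (TCP) lies midway between the tips of the shut fingers; the grasp point (between the pads) lies 19 mm behind it; z points along the fingers, y is the line along which they close (so a half turn about z gives the same grasp; the last joint's range is limited). The gripper opens to 92 mm and grips with 3 to 60 N. Pads are 19 mm wide; open, the fingers measure 130 mm over their backs; the gripper's body (75 mm by 190 mm) begins 47 mm behind the grasp point.
Start: joints at [1.096, 0.342, 1.524, -0, 1.275, -0.146], TCP at [169.512, 496.901, 226.741] pointing down, gripper open.
Joint ranges: [-2.53, 2.53], [-0.77, 2.02], [0.04, 2.7], [-1, 4.14], [0.28, 2.66], [-3.11, 3.11]. Speed limits (rad/s): [2.57, 2.57, 3.14, 3.14, 3.14, 3.14].

### API

Orientations are given as [roll, pitch, yaw] about the fixed x, y, z axes, in that order (R = Rz(yaw) Ry(pitch) Rx(roll)).
In Python, from plant import * gives the robot as it stands.
- The arm moves only by the tool step_arm, never from a script. Its argument "deltas" is one flat list of numbers, 5 for each row, row after row: the shift along the world's x, y, z in mm, then the turn about the world's z in degrees, then the finger opening in mm, from 0 to 91.8. In form: [tx, ty, tz, turn, gripper, tx, ty, tz, turn, gripper, ...]. A call has exactly 10 rows; each row shifts and turns the commanded pose from where the row before left it; what a row does not reach is not made up. A row lasts 1/8 s, in which the tool goes at most 62.5 mm and 10.7 degrees, less where a joint would pass 70% of its speed; a pose out of reach is approached as far as the arm can. A call is refused whole if a number of a shift passes 62.5 or a number of a turn 10.7, either way. A call with a gripper value outside its range is refused whole. The fingers move at their own pace and stop on an object; the grip force is fixed at half the most. Time passes only in rows, so rows that do not move let the fingers close, or fill a call up. It gives the time, the measured TCP pose, the force, the opening and the grip force at its end, in the units of the state.
- get_obs(): the state, without advancing time (a new reading comes with each control period).
- capture(name): name is "scene" or "top"; returns the picture (480x640x3 uint8, red, green, blue); there is no depth.
- camera_params(name): a dict with "mtx" (3x3 intrinsics, pixels), "rvec" (rotation vector, rad) and "tvec" (3), from world to camera coordinates, as OpenCV has them. Camera axes: x right, y down, z forward; pixel columns grow to the right and rows downward; lengths in mm; the calibration is good to about 2 mm. A picture is of the moment at which its call begins. camera_params takes no time and is no camera call.
- close_job(): hands the job in; it is judged then, once.
The state is a dict: "time": time; "joint_positions": joint angles; "dq": joint speeds; "tau": joint torques, N m; "tool_pos": TCP position; "tcp_rot": TCP orientation; "contact_force": force on the tool from outside, world axes, zero at the start; "moment": the same for the moment, N m; "grip_width": finger opening in mm; "finger_force": force on a finger pad.
Only numpy, scipy, OpenCV 4.12 (cv2) and the standard library are available. Lean on these libraries where they do the work, as an engineer would, in place of code of your own. Each camera call takes 0.05 s, during which the arm holds its last target. There are 200 camera calls.

## Working session

There is one attempt and no reset: what is moved stays moved. The work goes in short steps, Python scripts to look and compute and a tool call to move; the robot and the scene stay as the last step left them, time stands still between calls to the robot, and variables do not carry over. Pictures are saved under pics/ and viewed, at most 14 in all, crops included, and the job is handed in when it is done.

Besides the shell and the picture viewer there is one more tool, called after "Emit:" by a JSON object that holds its "op" and its "data", one argument or row to a line. step_arm: Moves the arm, as the interface text tells. Its arguments: {"type":"object","properties":{"deltas":{"type":"array","items":{"type":"number"}}},"required":["deltas"]}

```bash
mkdir -p pics; cat > h.py <<'E'
from plant import *
import numpy as np, cv2
def cam(n):
    p=camera_params(n); R,_=cv2.Rodrigues(np.array(p["rvec"],float)); return np.array(p["mtx"],float),R,np.array(p["tvec"],float).ravel()
def ray(n,u,v):
    K,R,t=cam(n); d=R.T@np.linalg.inv(K)@np.array([u,v,1.]); return -R.T@t,d
def onz(n,u,v,z):
    c,d=ray(n,u,v); return c+d*(z-c[2])/d[2]
def proj(n,P):
    K,R,t=cam(n); q=K@(R@np.array(P,float)+t); return q[:2]/q[2]
def tri(a,b):
    # least-squares meeting point of two rays (c,d)
    A=np.zeros((3,3));y=np.zeros(3)
    for c,d in (a,b):
        d=d/np.linalg.norm(d);M=np.eye(3)-np.outer(d,d);A+=M;y+=M@c
    return np.linalg.solve(A,y)
E
python3 - <<'E'
from h import *
for n in("scene","top"):
    im=capture(n); cv2.imwrite(f"pics/{n}0.png",cv2.cvtColor(im,cv2.COLOR_RGB2BGR)); K,R,t=cam(n); print(n,K.round(0).tolist(),(-R.T@t).round(0),R[2].round(2))
print(get_obs())
E
```

```text
scene [[482.0, 0.0, 323.0], [0.0, 482.0, 241.0], [0.0, 0.0, 1.0]] [177. 328. 660.] [ 0.36 -0.67 -0.65]
top [[610.0, 0.0, 326.0], [0.0, 610.0, 241.0], [0.0, 0.0, 1.0]] [ 282. -296. 1412.] [ 0.19  0.01 -0.98]
{'time': 0.1, 'joint_positions': array([ 1.09598700e+00,  3.42635280e-01,  1.52492742e+00, -8.24564658e-06,
        1.27537047e+00, -1.45993583e-01]), 'dq': array([ 0.0004865 , -0.00334324, -0.00136655, -0.00040022,  0.00019931,
        0.0010623 ]), 'tau': array([ 1.96139110e-03, -4.31996369e+01, -2.44693959e+01,  7.19117350e-02,
        5.26217488e-02, -1.18947896e-04]), 'tool_pos': array([169.3472987 , 496.55956193, 226.12160107]), 'tcp_rot': array([-3.14026525e+00, -1.87211045e-04,  2.81277919e+00]), 'contact_force': array([ 0.26175491, -0.70583946, -0.07788777]), 'moment': array([ 0.01090084, -0.01545311,  0.0218364 ]), 'finger_force': 0.0, 'grip_width': 91.82020972539276}
```

View pics/scene0.png

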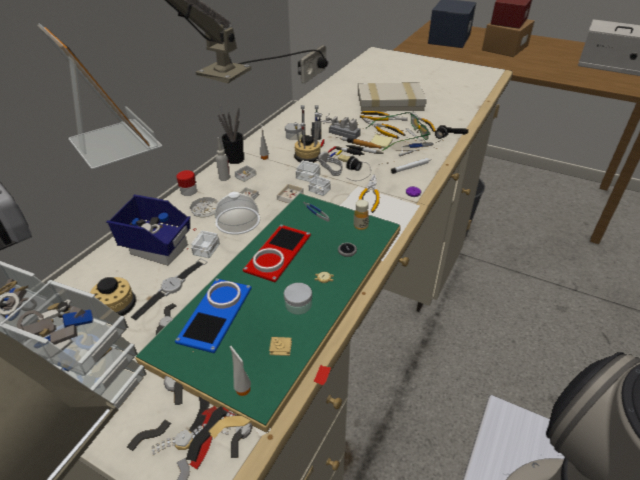

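View pics/top0.png

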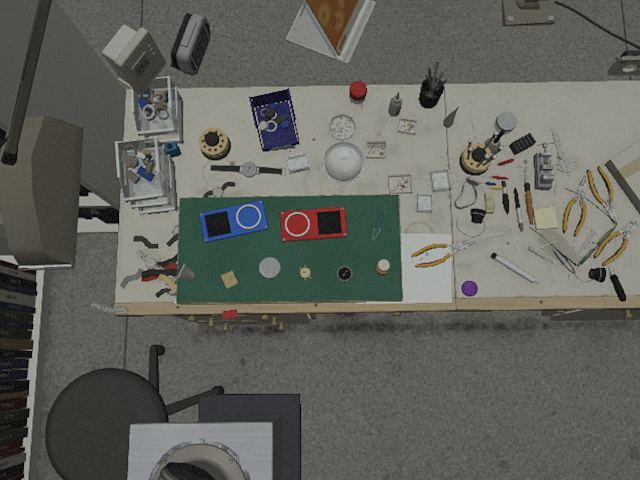

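The top view has image right = -y and up = +x. The blue board (~235,221) has its pad on the left and ring on the right. The red board (~313,224) has its ring on the left and pad on the right. The stock from left to right is tube (185,272), movement (229,280), jar (269,268), gold (305,272), black watch (344,273) and bottle (383,267). In the scene view they are at tube (239,370), movement (280,346), watch (347,249) and bottle (362,215).

```bash
python3 - <<'E'
import cv2
a=cv2.imread("pics/scene0.png")[190:430,140:410]; b=cv2.imread("pics/top0.png")[190:305,165:405]
cv2.imwrite("pics/sc1.png",cv2.resize(a,None,fx=2.5,fy=2.5,interpolation=cv2.INTER_CUBIC))
cv2.imwrite("pics/tc1.png",cv2.resize(b,None,fx=3.3,fy=3.3,interpolation=cv2.INTER_CUBIC))
E
cat > m.py <<'E'
from h import *
I={n:cv2.imread(f"pics/{n}0.png") for n in("scene","top")}
def blob(n,box,f):
    x0,y0,x1,y1=box; c=I[n][y0:y1,x0:x1]; h=cv2.cvtColor(c,cv2.COLOR_BGR2HSV).astype(int)
    m=f(h[...,0],h[...,1],h[...,2]).astype(np.uint8)
    k,l,s,ce=cv2.connectedComponentsWithStats(m); i=1+np.argmax(s[1:,4]); 
    cn=max(cv2.findContours((l==i).astype(np.uint8),0,1)[0],key=cv2.contourArea); 
    r=cv2.minAreaRect(cn); return ce[i]+[x0,y0],s[i,4],(np.array(r[0])+[x0,y0]).round(1),np.array(r[1]).round(1),cv2.boxPoints(r)+[x0,y0]
notgreen=lambda h,s,v:~((h>65)&(h<95)&(s>80))
blue=lambda h,s,v:(h>100)&(h<125)&(s>150)&(v>100)
red=lambda h,s,v:((h<8)|(h>172))&(s>150)&(v>90)
black=lambda h,s,v:(v<50)&(s<150)
white=lambda h,s,v:(s<60)&(v>110)
brass=lambda h,s,v:(h>10)&(h<32)&(s>60)&(v>90)
boxes=dict(blueboard=(blue,(170,270,260,360),(190,195,275,245)),redboard=(red,(235,215,320,285),(275,200,355,245)),
 bluepad=(black,(182,310,230,348),(203,208,234,242)),redpad=(black,(270,224,308,254),(314,208,344,240)),
 bluering=(white,(200,275,248,310),(232,200,268,235)),redring=(white,(246,244,290,276),(280,206,315,242)),
 move=(brass,(260,330,300,360),(214,265,244,294)),watch=(notgreen,(328,232,366,264),(330,258,358,288)),
 bottle=(notgreen,(347,192,376,235),(370,252,396,282)),tube=(notgreen,(225,340,260,402),(178,255,200,290)))
if __name__=="__main__":
  for k,(f,s,t) in boxes.items():
    B={}
    for n,b in(("scene",s),("top",t)):
        B[n]=blob(n,b,f); print(k,n,B[n][0].round(1),B[n][1],B[n][2],B[n][3])
    print("   tri",tri(ray("scene",*B["scene"][2]),ray("top",*B["top"][2])).round(1),"centroid",tri(ray("scene",*B["scene"][0]),ray("top",*B["top"][0])).round(1))
E
python3 m.py
```

```text
blueboard scene [212.6 320.3] 1225 [212.7 314.1] [39.5 85.9]
blueboard top [232.9 221.5] 826 [232.9 220.7] [29.4 65.4]
   tri [604.9 -68.6  27.1] centroid [606.2 -66.4  12.6]
redboard scene [277.3 255.3] 807 [276.1 252.2] [32.8 68.6]
redboard top [313.3 224.5] 846 [313.  223.6] [29.6 64.9]
   tri [ 595.1 -255.7   26.9] centroid [ 594.1 -256.4   18.7]
bluepad scene [204.4 327.6] 728 [204.1 327.3] [35.2 25.7]
bluepad top [217.3 223.9] 455 [217.4 223.8] [21.4 22. ]
   tri [595.7 -34.3  34.1] centroid [595.3 -34.2  33.9]
redpad scene [286.4 238.8] 392 [286.1 238.6] [28.9 17. ]
redpad top [328.8 222.2] 453 [328.9 222.1] [21.6 22.2]
   tri [ 595.6 -293.1   34.2] centroid [ 595.2 -293.1   33.9]
bluering scene [222.8 292.9] 216 [223. 293.] [24. 32.]
bluering top [248.1 216.6] 137 [248.  216.5] [23. 24.]
   tri [ 610.1 -106.3   42.1] centroid [ 610.1 -106.4   42.1]
redring scene [267.  258.5] 163 [268. 259.] [20. 30.]
redring top [297.2 223.9] 142 [297. 224.] [24. 24.]
   tri [ 590.7 -219.6   40. ] centroid [ 591.7 -219.6   40.6]
move scene [279.9 345.7] 362 [280.  345.5] [17. 22.]
move top [229.  279.1] 185 [229. 279.] [14.3 12.5]
   tri [466.4 -63.3  31.8] centroid [466.3 -63.2  31.5]
watch scene [346.9 249.2] 225 [347. 249.] [14. 18.]
watch top [344.1 273.3] 226 [344. 273.] [16. 16.]
   tri [ 475.9 -326.2   30.2] centroid [ 475.7 -326.2   29.7]
bottle scene [361.5 207.6] 868 [361.  210.5] [37. 28.]
bottle top [382.4 266.9] 209 [382.5 267. ] [16. 15.]
   tri [ 484.7 -411.    65.7] centroid [ 483.7 -410.    74.1]
tube scene [239.4 374.7] 602 [240.1 369.7] [51.2 17.5]
tube top [186.2 273.6] 209 [187.5 272.6] [16.4 16.1]
   tri [477.1  23.3  68.9] centroid [475.9  27.5  62.9]
```

View pics/sc1.png

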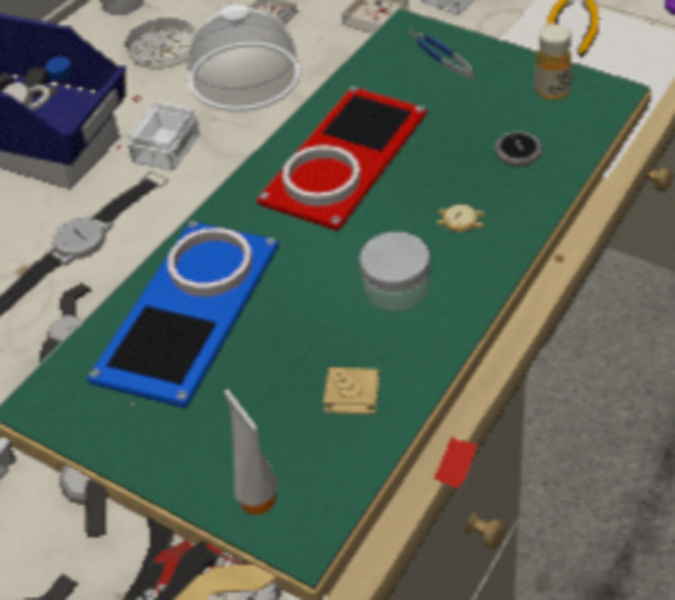

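View pics/tc1.png

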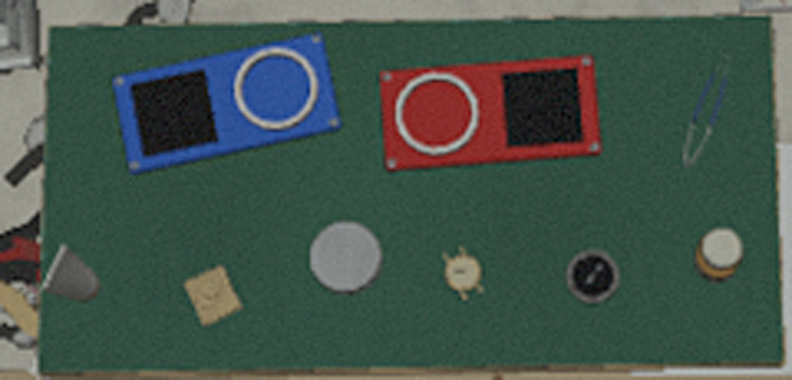

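Pads triangulate to z≈34, against 35 given. Pad-to-ring distance comes out at 73.5 mm, against 74 given. Next come the movement yaw, bottle axis and tube base/crimp (crimp ends at about (230,346)/(243,361) in scene and (184,264)/(178,277) in top).

```bash
cat > m2.py <<'E'
from m import *
for n,b,f in(("top",(214,265,244,294),brass),("scene",(260,330,300,360),brass)):
    P=np.array([onz(n,u,v,35) for u,v in blob(n,b,f)[4]]); e=np.diff(P,axis=0)[:2]
    print("move",n,P.mean(0).round(1),[(round(float(np.hypot(*d[:2])),1),round(float(np.degrees(np.arctan2(d[1],d[0]))),1)) for d in e])
# bottle: cap in both views, base in scene
wcap=lambda h,s,v:(s<75)&(v>120)
t=blob("top",(372,256,394,276),wcap); print("captop",t[0],t[3],"z85",onz("top",*t[0],85).round(1))
s=blob("scene",(350,198,376,214),wcap); print("capscene",s[0],s[3], tri(ray("scene",*s[0]),ray("top",*t[0])).round(1))
am=lambda h,s,v:(h>8)&(h<30)&(s>90)&(v>60)
s=blob("scene",(350,205,376,235),am); print("barrel scene",s[0],s[1],s[4].round(0).tolist())
bot=s[4][:,1].max(); print("base scene", bot, onz("scene",s[0][0],bot-1,25).round(1))
o=lambda h,s,v:(h<20)&(s>90)&(v>60)
s=blob("scene",(230,380,260,402),o); print("orange",s[0],s[1],s[3],"z31",onz("scene",*s[0],31).round(1))
for k,a,b in(("c1",(230,346.4),(183.8,264.2)),("c2",(243,361),(178.3,277.3))): print(k,tri(ray("scene",*a),ray("top",*b)).round(1),onz("top",*b,113).round(1))
gm=blob("top",(290,258,320,288),notgreen); j=blob("top",(255,252,284,284),notgreen); print("gold",onz("top",*gm[2],35).round(),"jar",onz("top",*j[2],57).round())
p=(595.5,-34.2,35)
for q in((484,-410,25),(484,-410,85),(477,25,25)): print(q,proj("scene",q).round(1),proj("top",q).round(1))
a=I["scene"][330:410,215:275];b=I["scene"][190:240,340:385]; c=I["top"][250:300,170:245]
z=lambda i,f:cv2.resize(i,None,fx=f,fy=f,interpolation=cv2.INTER_CUBIC)
W=np.zeros((400,800,3),np.uint8)
for i,x,y,f in((a,0,0,5),(b,300,0,5),(c,540,0,3.4)):
    r=z(i,f); W[y:y+r.shape[0],x:x+r.shape[1]]=r[:400-y,:800-x]
cv2.imwrite("pics/z2.png",W)
E
python3 m2.py
```

```text
move top [465.4 -64.1  35. ] [(28.3, -63.8), (33.2, -153.1)]
move scene [465.7 -61.4  35. ] [(35.7, -151.9), (33.4, 121.1)]
captop [383.40384615 264.59615385] [11.3  9.9] z85 [ 485.5 -412.    85. ]
capscene [362.4265233  203.73476703] [15. 25.] [ 485.4 -412.4   82.2]
barrel scene [360.98850575 214.32183908] 87 [[355.0, 211.0], [367.0, 211.0], [367.0, 218.0], [355.0, 218.0]]
base scene 218.0 [ 497.9 -440.    25. ]
orange [243.3125     392.29166667] 48 [ 5.3 12.9] z31 [469.8  33.8  31. ]
c1 [489.3  21.4 113.2] [488.6  21.  113. ]
c2 [460.5  32.3 111.9] [460.3  32.  113. ]
gold [ 479. -237.   35.] jar [ 487. -159.   57.]
(484, -410, 25) [361.  226.5] [380.4 269.2]
(484, -410, 85) [362.4 203.4] [382.5 265.3]
(477, 25, 25) [243.2 388. ] [191.1 275.1]
```

View pics/z2.png

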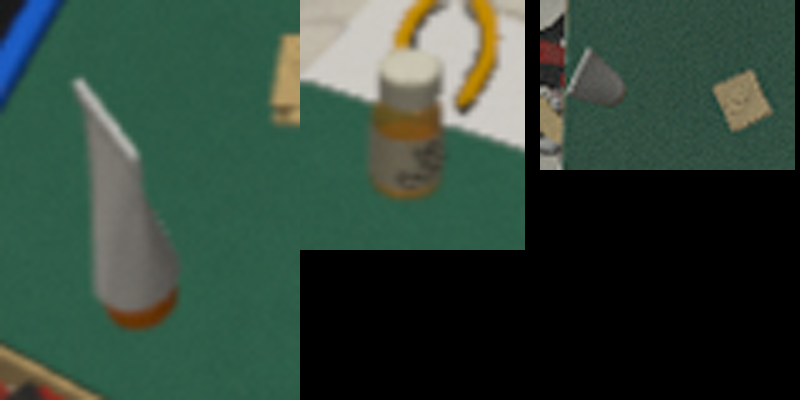

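The crimp triangulates to z≈112.5 (113 given). The tube is at about (475.5,26.5) with the crimp along -21°. The bottle is at (485,-411.5), cap z≈82. The movement is at (466,-63.2) with its 32 mm side at 27°. Everything is consistent, so I move to the watch now.

Emit:
{"op": "step_arm", "data": {
  "deltas": [26,-45,0,-9,65,26,-45,0,-9,65,26,-45,0,-9,65,26,-45,0,-9,65,26,-45,0,-9,65,26,-45,0,-9,65,26,-45,0,-9,65,12.5,-51,0,-8,65,12.5,-51,0,0,65,12.5,-51,0,0,65]
}}

```text
time: 1.35
tool_pos: [389.0, 27.2, 226.6]
tcp_rot: [3.142, -0.0, 1.574]
contact_force: [0.9, 0.3, -0.1]
grip_width: 64.9
finger_force: 0.0
```

Emit:
{"op": "step_arm", "data": {
  "deltas": [12.5,-51,0,0,65,12.5,-51,0,0,65,12.5,-51,0,0,65,12.5,-51,0,0,65,12.5,-51,-10,0,65,12.5,-51,-20,0,65,12,-48,-30,0,65,0,0,-30,0,65,0,0,-30,0,65,0,0,0,0,65]
}}

```text
time: 2.6
tool_pos: [474.6, -324.0, 104.2]
tcp_rot: [-3.137, -0.004, 1.573]
contact_force: [-0.1, 0.6, -0.4]
grip_width: 65.1
finger_force: 0.0
```

```bash
python3 - <<'E'
from h import *
for i in range(3):
    o=get_obs(); print(o['tool_pos'].round(2),o['dq'].round(3).tolist(),o['tcp_rot'].round(4))
    a=capture("scene")
E
```

```text
[ 474.58 -323.98  104.23] [0.006, -0.048, -0.056, -0.002, 0.029, 0.0] [-3.1372 -0.004   1.5734]
[ 475.59 -324.73  106.13] [0.006, -0.035, -0.037, 0.001, 0.005, 0.0] [-3.1399e+00 -1.6000e-03  1.5736e+00]
[ 476.27 -325.24  107.35] [0.003, -0.024, -0.019, -0.001, -0.0, -0.0] [3.1413e+00 2.0000e-04 1.5737e+00]
```

Emit:
{"op": "step_arm", "data": {
  "deltas": [0,-1,-30,0,65,0,0,-25,0,65,0,0,-15,0,65,0,0,-7,0,65,0,0,-2,0,65,0,0,0,0,65,0,0,0,0,65,0,0,0,0,30,0,0,0,0,30,0,0,0,0,30]
}}

```text
time: 4.0
tool_pos: [476.0, -326.1, 27.8]
tcp_rot: [3.141, 0.0, 1.574]
contact_force: [-0.5, 0.6, 0.2]
grip_width: 39.7
finger_force: 0.2
```

Emit:
{"op": "step_arm", "data": {
  "deltas": [0,0,0,0,30,0,0,0,0,30,0,0,0,0,30,0,0,0,0,30,0,0,0,0,30,0,0,0,0,30,0,0,3,0,30,0,0,5,0,30,0,0,10,0,30,0,0,0,0,30]
}}

```text
time: 5.25
tool_pos: [476.6, -326.6, 47.0]
tcp_rot: [3.14, 0.002, 1.574]
contact_force: [0.3, -0.1, -0.6]
grip_width: 33.2
finger_force: 29.0
```

```bash
cat > look.py <<'E'
import sys
from h import *
# look.py out n x0 y0 x1 y1 [n x0 y0 x1 y1]
a=sys.argv[2:]; out=[]
for i in range(0,len(a),5):
    n=a[i];x0,y0,x1,y1=map(int,a[i+1:i+5]); im=capture(n); im=cv2.cvtColor(im,cv2.COLOR_RGB2BGR); cv2.imwrite(f"pics/{sys.argv[1]}_{n}_full.png",im)
    c=im[y0:y1,x0:x1]; f=min(400/c.shape[1],580/c.shape[0]); out.append(cv2.resize(c,None,fx=f,fy=f,interpolation=cv2.INTER_CUBIC))
H=max(o.shape[0] for o in out); out=[cv2.copyMakeBorder(o,0,H-o.shape[0],0,0,0) for o in out]
cv2.imwrite(f"pics/{sys.argv[1]}.png",np.hstack(out)); o=get_obs(); print(o['tool_pos'].round(1),o['grip_width'].round(1),o['finger_force'])
E
python3 look.py w1 scene 290 150 410 290 top 300 230 400 310
```

```text
Traceback (most recent call last):
  File "look.py", line 9, in <module>
    cv2.imwrite(f"pics/{sys.argv[1]}.png",np.hstack(out)); o=get_obs(); print(o['tool_pos'].round(1),o['grip_width'].round(1),o['finger_force'])
                                                                                                     ^^^^^^^^^^^^^^^^^^^^^
AttributeError: 'float' object has no attribute 'round'
```

View pics/w1.png

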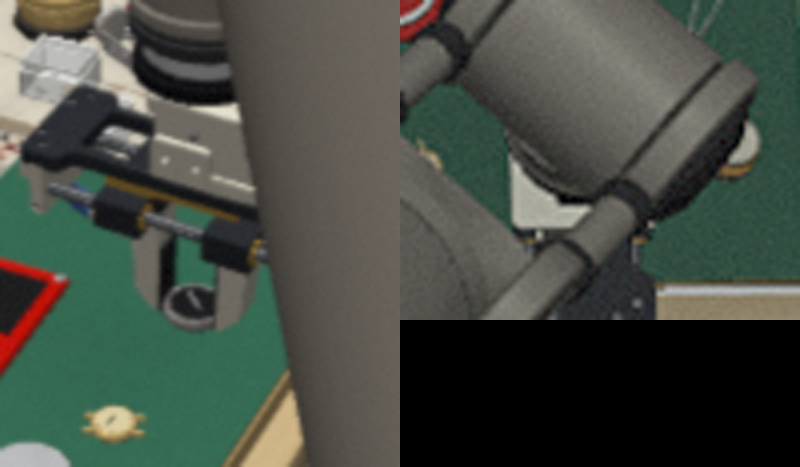

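The watch is held level between the fingers (scene ~(347,241)). Next I carry it to the blue pad, turning +30° to keep the gripper body away from the tube.

Emit:
{"op": "step_arm", "data": {
  "deltas": [0,0,40,0,30,0,0,40,0,30,15,36.5,0,3,30,15,36.5,0,4,30,15,36.5,0,4,30,15,36.5,0,4,30,15,36.5,0,4,30,15,36.5,0,4,30,15,36.5,0,4,30,14.5,36.4,0,3,30]
}}

```text
time: 6.6
tool_pos: [595.7, -32.9, 125.4]
tcp_rot: [-3.141, -0.0, 2.099]
contact_force: [0.5, -0.2, -0.0]
grip_width: 33.2
finger_force: 29.0
```

Emit:
{"op": "step_arm", "data": {
  "deltas": [0,0,-30,0,30,0,0,-25,0,30,0,0,-18,0,30,0,0,-8,0,30,0,0,-3,0,30,0,0,0,0,30,0,0,0,0,30,0,0,0,0,30,0,0,0,0,30,0,0,0,0,30]
}}

```text
time: 7.85
tool_pos: [595.6, -34.2, 41.8]
tcp_rot: [3.141, 0.0, 2.097]
contact_force: [0.6, -0.2, -0.5]
grip_width: 32.8
finger_force: 29.0
```

Emit:
{"op": "step_arm", "data": {
  "deltas": [0,0,-2,0,30,0,0,-1,0,30,0,0,-0.7,0,30,0,0,0,0,30,0,0,0,0,30,0,0,0,0,30,0,0,0,0,30,0,0,0,0,30,0,0,0,0,30,0,0,0,0,30]
}}

```text
time: 9.1
tool_pos: [595.5, -34.2, 38.0]
tcp_rot: [3.142, -0.0, 2.097]
contact_force: [0.3, 1.0, -0.1]
grip_width: 33.2
finger_force: 29.0
```

Emit:
{"op": "step_arm", "data": {
  "deltas": [0,0,0,0,38,0,0,0,0,42,0,0,0,0,55,0,0,0,0,55,0,0,3,0,55,0,0,15,0,55,0,0,30,0,55,0,0,40,0,55,0,0,40,0,55,0,0,30,0,55]
}}

```text
time: 10.35
tool_pos: [595.9, -34.2, 199.3]
tcp_rot: [3.139, 0.002, 2.097]
contact_force: [-0.5, -0.4, -0.6]
grip_width: 54.8
finger_force: 0.0
```

Emit:
{"op": "step_arm", "data": {
  "deltas": [-14,-47,0,-4,60,-14,-47,0,-4,60,-14,-47,0,-4,60,-14,-47,0,-4,60,-14,-47,0,-4,60,-14,-47,0,-4,60,-14,-47,0,-4,60,-12.5,-48.5,0,-2,60,0,0,-20,0,60,0,0,0,0,60]
}}

```text
time: 11.6
tool_pos: [484.1, -411.5, 175.5]
tcp_rot: [-3.14, -0.002, 1.573]
contact_force: [-0.1, 0.2, 0.4]
grip_width: 60.0
finger_force: 0.0
```

```bash
sed -i 's/o\[.grip_width.\].round(1)/round(o["grip_width"],1)/' look.py; python3 look.py w2 scene 150 200 410 400 top 180 190 300 260
```

```text
[ 485.3 -411.4  177.1] 59.8 0.0
```

View pics/w2.png

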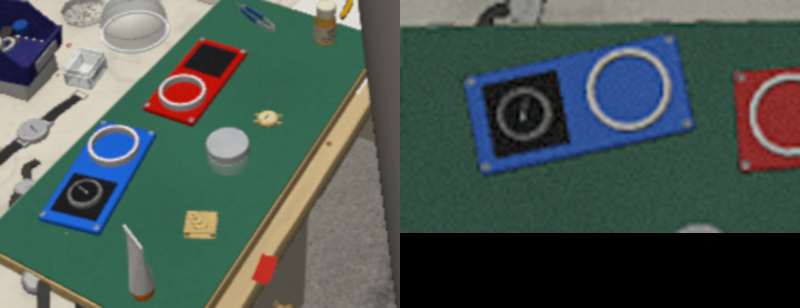

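The watch sits dial up in the middle of the blue pad (top ~(217,224)). Next I descend on the bottle.

Emit:
{"op": "step_arm", "data": {
  "deltas": [0,0,-40,0,60,0,0,-40,0,60,0,0,-30,0,60,0,0,-18,0,60,0,0,-10,0,60,0,0,0,0,60,0,0,0,0,60,0,0,0,0,26,0,0,0,0,26,0,0,0,0,26]
}}

```text
time: 12.95
tool_pos: [485.1, -411.8, 38.3]
tcp_rot: [3.141, 0.0, 1.574]
contact_force: [-0.3, -0.2, 0.4]
grip_width: 34.3
finger_force: 0.2
```

Emit:
{"op": "step_arm", "data": {
  "deltas": [0,0,0,0,26,0,0,0,0,26,0,0,0,0,26,0,0,0,0,26,0,0,0,0,26,0,0,0,0,26,0,0,3,0,26,0,0,15,0,26,0,0,40,0,26,0,0,40,0,26]
}}

```text
time: 14.2
tool_pos: [484.8, -411.6, 137.7]
tcp_rot: [-3.141, -0.0, 1.573]
contact_force: [0.0, -1.1, -0.4]
grip_width: 29.3
finger_force: 30.0
```

Emit:
{"op": "step_arm", "data": {
  "deltas": [15.5,38,0,0,26,15.5,38,0,0,26,15.5,38,0,0,26,15.5,38,0,0,26,15.5,38,0,0,26,15.5,38,0,0,26,15.5,38,0,0,26,16.6,39.3,0,0,26,0,0,-15,0,26,0,0,-15,0,26]
}}

```text
time: 15.45
tool_pos: [609.8, -106.8, 105.6]
tcp_rot: [-3.142, 0.001, 1.574]
contact_force: [-0.8, 0.2, -0.5]
grip_width: 29.8
finger_force: 30.0
```

Emit:
{"op": "step_arm", "data": {
  "deltas": [0,0,-20,0,26,0,0,-18,0,26,0,0,-10,0,26,0,0,-5,0,26,0,0,0,0,26,0,0,0,0,26,0,0,0,0,26,0,0,0,0,26,0,0,0,0,26,0,0,0,0,26]
}}

```text
time: 16.7
tool_pos: [610.1, -106.4, 53.1]
tcp_rot: [3.141, 0.0, 1.574]
contact_force: [-0.1, 0.6, -0.0]
grip_width: 29.4
finger_force: 30.0
```

Emit:
{"op": "step_arm", "data": {
  "deltas": [0,0,-4,0,26,0,0,-2,0,26,0,0,-0.5,0,26,0,0,0,0,26,0,0,0,0,26,0,0,0,0,26,0,0,0,0,26,0,0,0,0,26,0,0,0,0,32,0,0,0,0,36]
}}

```text
time: 17.95
tool_pos: [610.2, -106.4, 46.6]
tcp_rot: [3.141, 0.0, 1.574]
contact_force: [0.3, 0.5, 0.4]
grip_width: 35.4
finger_force: 0.0
```

Emit:
{"op": "step_arm", "data": {
  "deltas": [0,0,0,0,45,0,0,0,0,60,0,0,0,0,60,0,0,0,0,60,0,0,20,0,60,0,0,40,0,60,0,0,50,0,60,0,0,40,0,60,0,0,0,0,60,0,0,0,0,60]
}}

```text
time: 19.2
tool_pos: [609.6, -106.3, 195.9]
tcp_rot: [-3.141, -0.0, 1.574]
contact_force: [-0.3, -0.3, 0.4]
grip_width: 59.9
finger_force: 0.0
```

```bash
python3 -c "
from h import *
print(get_obs()['tool_pos'])"
```

```text
[ 609.64433034 -106.26181346  195.86850974]
```

Emit:
{"op": "step_arm", "data": {
  "deltas": [-36,10.8,0,7,60,-36,10.8,0,7,60,-36,10.8,0,7,60,-36,10.8,0,6,60,0,0,-40,0,60,0,0,-40,0,60,0,0,-20,0,60,0,0,-10,0,60,0,0,0,0,60,0,0,0,0,60]
}}

```text
time: 20.45
tool_pos: [466.5, -63.3, 87.1]
tcp_rot: [3.141, 0.001, 2.045]
contact_force: [0.1, 0.8, 0.8]
grip_width: 60.2
finger_force: 0.0
```

```bash
python3 look.py b1 scene 150 200 410 400 top 180 190 300 290
```

```text
[466.6 -63.3  87.3] 59.7 0.0
```

View pics/b1.png

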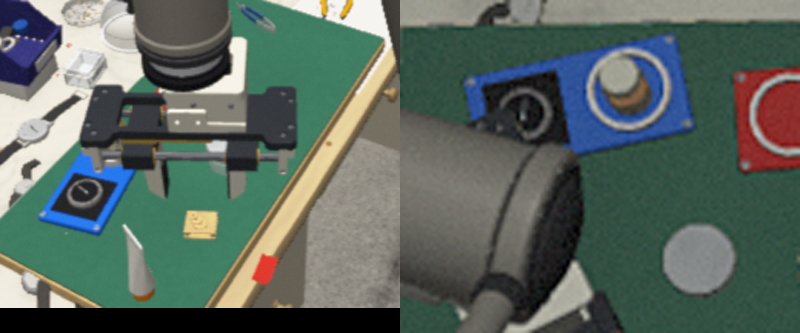

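The bottle stands upright in the blue ring (top ~(248,217)). The gripper is over the movement, and I grasp it next.

Emit:
{"op": "step_arm", "data": {
  "deltas": [0,0,-25,0,60,0,0,-20,0,60,0,0,-10,0,60,0,0,-4,0,60,0,0,-1,0,60,0,0,0,0,60,0,0,0,0,60,0,0,0,0,27,0,0,0,0,27,0,0,0,0,27]
}}

```text
time: 21.8
tool_pos: [466.1, -63.2, 26.6]
tcp_rot: [3.141, 0.0, 2.045]
contact_force: [0.9, 0.5, -0.2]
grip_width: 34.6
finger_force: 0.1
```

Emit:
{"op": "step_arm", "data": {
  "deltas": [0,0,0,0,27,0,0,0,0,27,0,0,0,0,27,0,0,0,0,27,0,0,0,0,27,0,0,0,0,27,0,0,3,0,27,0,0,10,0,27,0,0,30,0,27,0,0,30,0,27]
}}

```text
time: 23.05
tool_pos: [465.9, -63.2, 100.8]
tcp_rot: [-3.141, -0.0, 2.045]
contact_force: [1.0, 0.2, -0.4]
grip_width: 30.8
finger_force: 30.0
```

Emit:
{"op": "step_arm", "data": {
  "deltas": [0,0,35,0,27,21.5,-38.3,0,-4,27,21.5,-38.3,0,-4,27,21.5,-38.3,0,-4,27,21.5,-38.3,0,-4,27,21.5,-38.3,0,-4,27,21.8,-38.4,0,-4,27,0,0,-30,0,27,0,0,-25,0,27,0,0,-15,0,27]
}}

```text
time: 24.3
tool_pos: [594.8, -292.9, 63.5]
tcp_rot: [-3.14, -0.001, 1.626]
contact_force: [1.1, 0.8, -0.8]
grip_width: 30.5
finger_force: 30.0
```

Emit:
{"op": "step_arm", "data": {
  "deltas": [0,0,-15,0,27,0,0,-6,0,27,0,0,-2,0,27,0,0,0,0,27,0,0,0,0,27,0,0,0,0,27,0,0,0,0,27,0,0,0,0,27,0,0,0,0,27,0,0,0,0,27]
}}

```text
time: 25.55
tool_pos: [595.4, -293.1, 41.5]
tcp_rot: [3.142, -0.0, 1.626]
contact_force: [0.3, -0.5, 0.0]
grip_width: 30.5
finger_force: 30.0
```

Emit:
{"op": "step_arm", "data": {
  "deltas": [0,0,-3,0,27,0,0,-1.5,0,27,0,0,0,0,27,0,0,0,0,27,0,0,0,0,27,0,0,0,0,27,0,0,0,0,27,0,0,0,0,34,0,0,0,0,38,0,0,0,0,50]
}}

```text
time: 26.8
tool_pos: [595.4, -293.1, 37.1]
tcp_rot: [3.141, 0.0, 1.626]
contact_force: [-0.2, 0.1, 0.2]
grip_width: 43.9
finger_force: 0.0
```

Emit:
{"op": "step_arm", "data": {
  "deltas": [0,0,0,0,55,0,0,0,0,55,0,0,5,0,55,0,0,20,0,55,0,0,40,0,55,0,0,50,0,55,0,0,45,0,55,0,0,0,0,55,0,0,0,0,60,0,0,0,0,60]
}}

```text
time: 28.05
tool_pos: [594.7, -292.7, 195.2]
tcp_rot: [-3.139, -0.002, 1.626]
contact_force: [0.3, 0.0, 0.1]
grip_width: 59.9
finger_force: 0.0
```

Emit:
{"op": "step_arm", "data": {
  "deltas": [-17,45.5,0,-4,60,-17,45.5,0,-4,60,-17,45.5,0,-4,60,-17,45.5,0,-4,60,-17,45.5,0,-4,60,-17,45.5,0,-4,60,-17.9,46.6,0,0,60,0,0,0,0,60,0,0,0,0,60,0,0,0,0,60]
}}

```text
time: 29.3
tool_pos: [475.9, 25.5, 196.7]
tcp_rot: [-3.141, 0.0, 1.206]
contact_force: [0.3, -0.2, 0.5]
grip_width: 60.4
finger_force: 0.0
```

```bash
python3 look.py t1 scene 150 200 410 400 top 190 190 360 290
```

```text
[475.8  25.5 196.7] 59.7 0.0
```

View pics/t1.png

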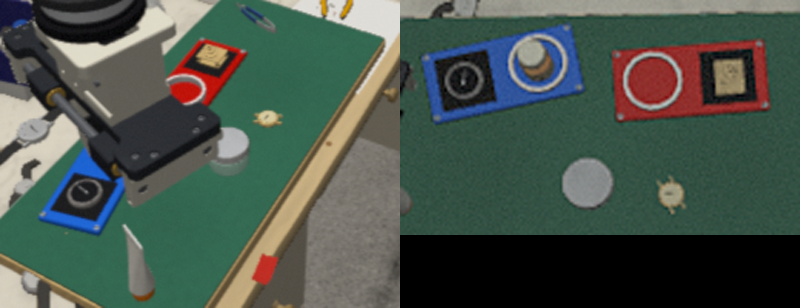

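The movement is centred and upright on the red pad (top ~(329,222)), and the tube is untouched. I descend on the tube now.

Emit:
{"op": "step_arm", "data": {
  "deltas": [0,1,-40,0,60,0,0,-40,0,60,0,0,-30,0,60,0,0,-20,0,60,0,0,-10,0,60,0,0,-4.5,0,60,0,0,0,0,60,0,0,0,0,60,0,0,0,0,25,0,0,0,0,25]
}}

```text
time: 30.65
tool_pos: [475.7, 27.5, 52.8]
tcp_rot: [3.141, -0.0, 1.207]
contact_force: [0.3, -1.6, 0.5]
grip_width: 44.3
finger_force: 0.0
```

Emit:
{"op": "step_arm", "data": {
  "deltas": [0,0,0,0,25,0,0,0,0,25,0,0,0,0,25,0,0,0,0,25,0,0,0,0,25,0,0,0,0,25,0,0,0,0,25,0,0,3,0,25,0,0,15,0,25,0,0,0,0,25]
}}

```text
time: 31.9
tool_pos: [476.1, 27.5, 71.2]
tcp_rot: [3.14, -0.0, 1.207]
contact_force: [0.6, 0.6, 0.8]
grip_width: 28.6
finger_force: 29.9
```

```bash
python3 look.py t2 scene 180 270 320 410 top 170 230 260 310
```

```text
[475.3  27.5  70.3] 29.0 29.873056145683563
```

View pics/t2.png

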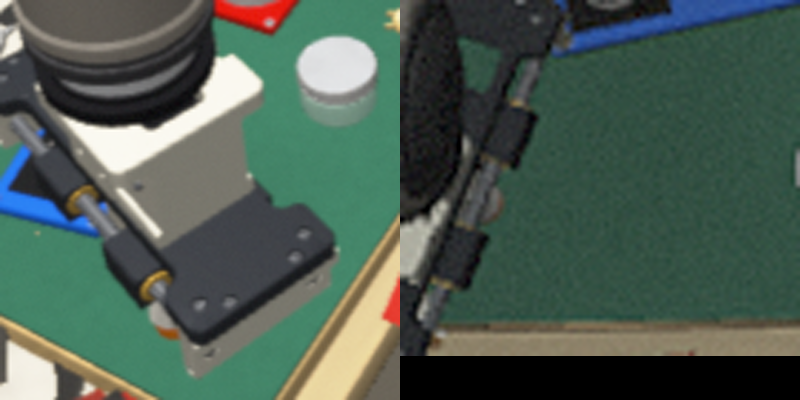

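Emit:
{"op": "step_arm", "data": {
  "deltas": [0,0,40,0,25,0,0,35,0,25,19.2,-41.2,0,0,25,19.2,-41.2,0,0,25,19.2,-41.2,0,0,25,19.2,-41.2,0,0,25,19.2,-41.2,0,0,25,19.2,-41.2,0,0,25,0,0,0,0,25,0,0,0,0,25]
}}

```text
time: 33.25
tool_pos: [590.0, -219.1, 144.5]
tcp_rot: [-3.139, -0.001, 1.207]
contact_force: [0.1, 0.3, -0.3]
grip_width: 28.9
finger_force: 29.9
```

```bash
python3 look.py t3 scene 200 150 360 290 top 260 170 370 260
```

```text
[ 590.3 -218.5  145.2] 29.2 29.873437162742107
```

View pics/t3.png

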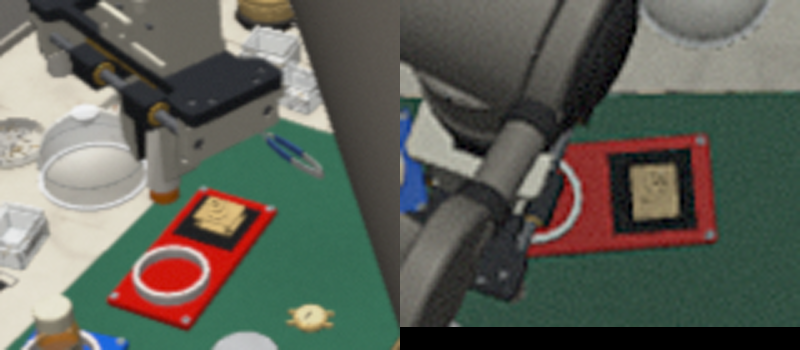

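```bash
python3 - <<'E'
from m import *
I["scene"]=cv2.imread("pics/t3_scene_full.png")
o=lambda h,s,v:(h<20)&(s>90)&(v>60)
s=blob("scene",(252,218,280,236),o); print(s[0],s[3]); q=onz("scene",*s[0],123); v=q-ray("scene",0,0)[0]; v[2]=0; v/=np.linalg.norm(v); print(q.round(1),(q+9*v).round(1)); print(proj("scene",(590.5,-218.8,119)))
E
```

```text
[265.14 228.22] [ 5.5 10.3]
[ 584.9 -211.8  123. ] [ 590.3 -219.   123. ]
[264.85240731 226.88350272]
```

The cap sits at (590.3,-219.0), directly above the ring centre (591,-219.6), so I lower it.

Emit:
{"op": "step_arm", "data": {
  "deltas": [0.5,-0.5,-25,0,25,0,0,-25,0,25,0,0,-15,0,25,0,0,-10,0,25,0,0,-5,0,25,0,0,0,0,25,0,0,0,0,25,0,0,0,0,25,0,0,0,0,25,0,0,0,0,25]
}}

```text
time: 34.6
tool_pos: [591.2, -220.2, 65.7]
tcp_rot: [3.141, 0.0, 1.207]
contact_force: [-0.2, -0.3, -0.7]
grip_width: 29.2
finger_force: 29.9
```

Emit:
{"op": "step_arm", "data": {
  "deltas": [0,0,-2,0,25,0,0,-1.5,0,25,0,0,-1,0,25,0,0,-0.3,0,25,0,0,0,0,25,0,0,0,0,25,0,0,0,0,25,0,0,0,0,25,0,0,0,0,25,0,0,0,0,25]
}}

```text
time: 35.85
tool_pos: [591.2, -220.2, 60.7]
tcp_rot: [3.142, 0.0, 1.207]
contact_force: [-0.1, 0.1, -1.1]
grip_width: 28.6
finger_force: 29.9
```

Emit:
{"op": "step_arm", "data": {
  "deltas": [0,0,-0.3,0,25,0,0,0,0,25,0,0,0,0,25,0,0,0,0,29,0,0,0,0,31,0,0,0,0,33,0,0,0,0,36,0,0,0,0,40,0,0,0,0,50,0,0,0,0,60]
}}

```text
time: 37.1
tool_pos: [591.2, -220.2, 60.4]
tcp_rot: [3.142, 0.0, 1.207]
contact_force: [0.0, 0.1, -0.3]
grip_width: 55.5
finger_force: 0.0
```

Emit:
{"op": "step_arm", "data": {
  "deltas": [0,0,0,0,60,0,0,10,0,60,0,0,20,0,60,0,0,40,0,60,0,0,40,0,60,0,0,30,0,60,-30,0,0,0,60,-50,0,0,0,60,-50,0,0,0,60,-30,0,0,0,60]
}}

```text
time: 38.35
tool_pos: [429.3, -220.0, 201.3]
tcp_rot: [3.141, 0.0, 1.207]
contact_force: [-0.2, 0.4, 1.0]
grip_width: 60.2
finger_force: 0.0
```

Emit:
{"op": "step_arm", "data": {
  "deltas": [-10,-40,0,0,60,0,-50,0,0,60,0,-50,0,0,60,0,-50,0,0,60,0,-40,0,0,60,0,0,0,0,60,0,0,0,0,60,0,0,0,0,60,0,0,0,0,60,0,0,0,0,60]
}}

```text
time: 39.6
tool_pos: [421.4, -449.7, 200.7]
tcp_rot: [3.141, 0.0, 1.208]
contact_force: [-0.2, 0.1, 0.6]
grip_width: 59.9
finger_force: 0.0
```

```bash
python3 look.py f scene 150 170 350 400 top 190 190 360 290
```

```text
[ 421.3 -449.9  200.6] 59.9 0.0
```

View pics/f.png

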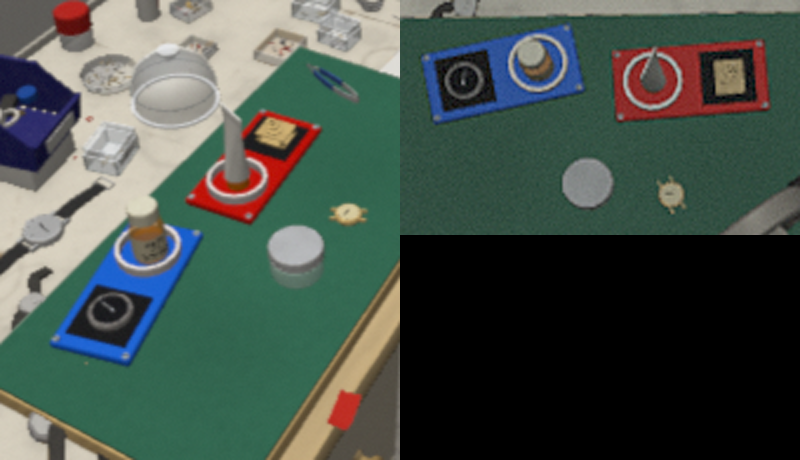

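All four items are in place: watch (top ~(217,224)), bottle (248,217), movement (329,222) and tube standing in the red ring (297,222). The jar and the gold watch have not moved.

```bash
python3 -c "
from plant import *
print(close_job())"
```

```text
the job is handed in; nothing more can be done
None
```

Both kits are made up and the job is handed in after about 40 s: watch head and oil bottle on the blue board, movement and grease tube on the red, with the gold watch head and jar left in place; the hand-in call returned no verdict.

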